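Set the bakery bench timer

TASK

Set the yellow bench timer for 10 minutes: twist its red knob clockwise until the pointer is clearly past the red 20-minute top mark, which winds the bell, then turn it back to the green 10-minute mark and let go. Leave the blue timer and the orange sprinkle jar alone.

Things in the scene. Friction and masses are not known exactly. Their poses are not given: they have to be found in the camera images.
- dial (a joint): turn of the yellow timer's red knob, rad, growing clockwise seen from above. 0 = zero mark, 0.6 = green 10-minute mark, 1.2 = red 20-minute top mark, stop at 1.6 (thin black ticks at 0, 0.3, 0.9). It starts between 0 and 0.3, turns with a friction of about 0.06 N m and stays where it is left
- dial_grip (a point): grip point of the yellow timer's red knob: on its upright axis, 61 mm above the bench, in a blade 50 mm long, 18 mm thick, from 39 to 75 mm up, on a disc of radius 27 mm. The frame turns with it: x along the blade to its pointer end (white stripe, black nose), y across, z up. Case: round, yellow, 110 mm wide, white face 35 mm up, fixed to the bench by a magnet
- spare_dial_pointer (a point): tip of the pointer of the other timer, the same shape in blue with a white knob, also held fast; 37 mm out from its knob's axis, 38 mm above the bench; x points outwards along the pointer. To be left as it is
- jar_mid (a point): middle of the loose orange sprinkle jar with a white lid, 48 mm wide and 66 mm tall; this point is 33 mm above the bench. To be left as it is
Mind the look-alikes: they are no part of the job. Leave any purple look-alike of the part that bears dial alone.

How it is judged (in metres and radians):
On the way:
1. the yellow timer's knob has been turned past the red top mark (value of joint dial above 1.2 rad), for 0.1 s.
At the end, for the whole second after the job is handed in: the yellow timer's knob rests within 0.2 rad of the green 10-minute mark (0.4 to 0.8 rad), after having been past the red mark (1.2 rad); the blue timer's pointer tip is within 10 mm and the jar within 30 mm of where they started (value of joint dial between 0.4 and 0.8 rad and velocity of joint dial between -0.05 and 0.05 rad/s and distance of spare_dial_pointer from where it was at the start of the episode below 0.01 m and distance of jar_mid from where it was at the start of the episode below 0.03 m); the robot touches nothing.
It fails at once if the blue timer's knob is turned (distance of spare_dial_pointer from where it was at the start of the episode above 0.01 m).
It fails at once if the sprinkle jar is pushed away or knocked over (distance of jar_mid from where it was at the start of the episode above 0.03 m or angle between jar_mid's own z axis and vertical above 0.5 rad).
It also fails if it takes over 35 s, if anything falls off the work surface, if the arm or the gripper's body presses on something with over 40 N, if the wrist force passes 120 N, or if a joint passes its speed limit or range.

ROBOT

A 7-joint arm with a two-finger parallel gripper is mounted at the origin on the work surface. World frame = base frame: x ahead of the robot, y to its left, z up, the work surface at z = 0. Lengths are in mm, angles in rad, forces in N, time in s.
With the tool pointing down it reaches from about 425 to 825 mm from the base axis. Payload 3.6 kg.
Tool frame: the origin (TCP) lies on the centre line of the jaws, within the pads' length; the fingertips stand 8 mm ahead of it and the grasp point (between the pads) lies 11 mm behind it (robot.tip_reach is the distance from the TCP to the fingertips, in mm); z points along the fingers, x is the direction in which the jaws open and shut, and the axes are right-handed (so a half turn about z gives the same grasp; the last joint's range is limited). The gripper opens to 85 mm and grips with 20 to 120 N. Pads are 22 mm wide; open, the fingers measure 114 mm over their backs; the gripper's body (76 mm by 85 mm) begins 54 mm behind the grasp point. The pads swing forward as they close: fully open they stand 13 mm farther back than shut.
Start: joints at [1.149, 0.615, -0.013, 1.423, 0.008, 1.103, -0.04], TCP at [250.614, -599.713, 239.297] pointing down, gripper open.
Joint ranges: [-3.12, 3.12], [-0.3, 2.06], [-1.34, 1.32], [0.26, 2.42], [-1.36, 4.5], [0.01, 1.98], [-2.84, 2.84]. Speed limits (rad/s): [2.79, 2.79, 3.14, 3.14, 3.14, 3.14, 3.14].

INTERFACE

Orientations are given as a rotation vector (axis times angle).
In Python, from plant import robot, vision, workorder gives the robot as it stands.
- The arm moves only by the tool step_arm, never from a script. Its argument "series" is a list of rows, each an object with "claw": the closure in counts, from 0 (fully open) to 255 (shut); "translation": the shift along the tool's x, y, z in cm, a list of three; "rot": the turn, a rotation vector about the tool's x, y, z in degrees, a list of three. A call has 1 to 8 rows; each row is the pose to reach, as a shift and turn from the pose commanded when the call began, along the tool's axes at that moment; what a row does not reach only later rows make up. A row lasts 1/8 s, in which the tool goes at most 62.5 mm and 10.7 degrees, less where a joint would pass 70% of its speed; a pose out of reach is approached as far as the arm can. A call with a gripper value outside its range is refused whole. The fingers move at their own pace and stop on an object; "force" is the grip in N (left out, the last holds). Time passes only in rows, so rows that repeat a pose let the fingers close. It gives the time, the measured TCP pose, the force and the opening at its end, in the units of the state.
- robot.get_obs(): the state, without advancing time (a new reading comes with each control period).
- vision.get_image(name): name is "scene" or "side" or "wrist"; returns a dict with "img" (420x560x3 uint8, red, green, blue), "fov_y" (degrees; the focal length in pixels is half the picture's height over the tangent of half this angle, whatever the lens; pixels are square), "cx", "cy" (the principal point, pixels), "extrinsics" (4x4, takes a point from world to camera coordinates). Camera axes: x right, y down, z forward; pixel columns grow to the right and rows downward; lengths in mm; the calibration is good to about 2 mm. The wrist camera is an equidistant fisheye: a pixel r from the principal point sees the ray r / f radians off the axis. A picture is of the moment at which its call begins. There is no depth.
- workorder.close_job(): hands the job in, once; it reports no verdict.
The state is a dict: "time": time; "joints": joint angles; "joint_vel": joint speeds; "tau": joint torques, N m; "tcp_pos": TCP position; "eef_rot": TCP orientation; "wrist_force": force on the tool from outside, world axes, zero at the start; "moment": the same for the moment, N m; "gripper_width": finger opening in mm.
Only numpy, scipy, OpenCV 4.12 (cv2) and the standard library are available. Lean on these libraries where they do the work, as an engineer would, in place of code of your own. Each camera call takes 0.05 s, during which the arm holds its last target. There are 200 camera calls.

## Working session

There is one attempt and no reset: what is moved stays moved. The work goes in short steps, Python scripts to look and compute and a tool call to move; the robot and the scene stay as the last step left them, time stands still between calls to the robot, and variables do not carry over. Pictures are saved under pics/ and viewed, about 8 in all and at most 12, crops included, and the job is handed in when it is done.

Besides the shell and the picture viewer there is one more tool, called after "Request:" as name(argument=value, ...) on one line, values as JSON. step_arm: Moves the arm, as the interface text tells. Its arguments: {"type":"object","properties":{"series":{"type":"array"},"force":{"type":"number"}},"required":["series"]}

```bash
mkdir -p pics; cat > h.py <<'E'
import numpy as np, cv2
from plant import robot, vision, workorder
def grab(n,fn=None):
    d=vision.get_image(n)
    if fn: cv2.imwrite('pics/'+fn,cv2.cvtColor(d['img'],cv2.COLOR_RGB2BGR))
    return d
def ray(d,u,v,fish=False):
    f=d['img'].shape[0]/2/np.tan(np.radians(d['fov_y'])/2)
    a=np.array([u-d['cx'],v-d['cy']],float)
    if fish:
        r=np.hypot(*a)+1e-9; t=r/f; c=np.r_[a/r*np.sin(t),np.cos(t)]
    else: c=np.r_[a/f,1]
    E=np.array(d['extrinsics']); R=E[:3,:3]
    w=R.T@c; return -R.T@E[:3,3], w/np.linalg.norm(w)
def onplane(d,u,v,z,fish=False):
    o,w=ray(d,u,v,fish); return o+w*(z-o[2])/w[2]
def cross(r1,r2):
    (o1,a),(o2,b)=r1,r2
    s=np.linalg.lstsq(np.c_[a,-b],o2-o1,rcond=None)[0]
    p,q=o1+a*s[0],o2+b*s[1]; return (p+q)/2,np.linalg.norm(p-q)
E
python3 - <<'E'
from h import *
a=grab('scene','a.png');b=grab('side','b.png');c=grab('wrist','c.png')
A=[cv2.cvtColor(x['img'],cv2.COLOR_RGB2BGR) for x in(a,b,c)]
cv2.imwrite('pics/sc_side.png',cv2.resize(np.vstack(A[:2]),None,fx=.71,fy=.71))
o=robot.get_obs();print(o['tcp_pos'],o['eef_rot'],o['time'],o['gripper_width'])
E
```

```text
[ 250.38046859 -599.24879981  238.41891688] [-2.61407158e+00  1.74067692e+00  2.57911890e-03] 0.15 85.13364845306707
```

View pics/a.png

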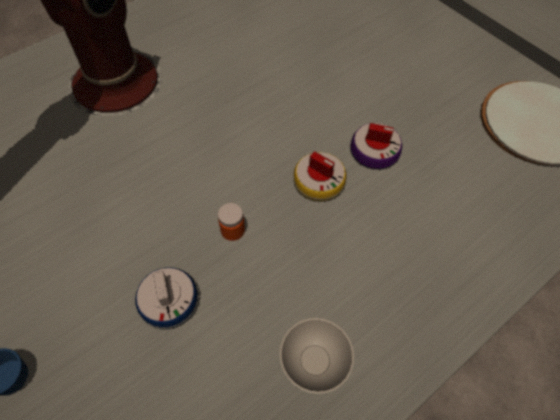

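View pics/b.png

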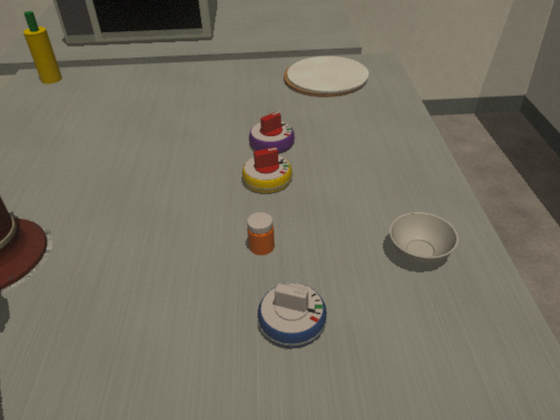

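The scene view shows three timers: yellow at (320,175), purple at (377,145) and blue at (167,297). The jar is at (232,221). In the side view they are at (267,170), (272,133), (292,312) and (261,234). The yellow-rimmed one with a red knob fits the task. Purple is the look-alike and blue has a white knob.

```bash
cat > m.py <<'E'
from h import *
d={n:grab(n) for n in('scene','side')}
roi={'scene':{'yel':(290,145,350,205),'pur':(348,115,408,170),'blu':(130,260,202,330),'jar':(215,200,248,242)},
'side':{'yel':(238,145,296,192),'pur':(246,110,298,152),'blu':(254,280,330,345),'jar':(244,212,278,256)}}
def mask(hsv,k):
    H,S,V=cv2.split(hsv)
    if k=='yel': return (H>18)&(H<34)&(S>130)
    if k=='pur': return (H>120)&(H<160)&(S>80)
    if k=='blu': return (H>100)&(H<125)&(S>100)
    if k=='red': return ((H<6)|(H>174))&(S>150)&(V>60)
    if k=='jar': return (H>3)&(H<18)&(S>150)
for n,x in d.items():
    hsv=cv2.cvtColor(x['img'],cv2.COLOR_RGB2HSV)
    for k,(a,b,c,e) in roi[n].items():
        m=mask(hsv[b:e,a:c],k); ys,xs=np.nonzero(m)
        h=cv2.convexHull(np.c_[xs+a,ys+b].astype(np.float32)); M=cv2.moments(h)
        u,v=M['m10']/M['m00'],M['m01']/M['m00']
        print(n,k,round(u,1),round(v,1),onplane(x,u,v,20).round(0))
        if k in('yel','pur'):
            mm=mask(hsv[b:e,a:c],'red').astype(np.uint8)
            N,L,st,ce=cv2.connectedComponentsWithStats(mm)
            i=1+st[1:,4].argmax(); print('  red',ce[i]+[a,b],st[i,4])
A=cv2.resize(cv2.cvtColor(d['scene']['img'],cv2.COLOR_RGB2BGR)[110:210,280:410],None,fx=6,fy=6,interpolation=2)
cv2.imwrite('pics/crop1.png',A[:600,:780])
E
python3 m.py
```

```text
scene yel 318.5 182.1 [534. 181.  20.]
  red [318.234375 167.4375  ] 384
scene pur 374.0 153.2 [551. 321.  20.]
  red [377.71462264 136.43632075] 424
scene blu 170.7 308.3 [ 574. -194.   20.]
scene jar 232.4 229.1 [514. -20.  20.]
side yel 267.1 177.3 [521. 170.  20.]
  red [266.02788845 160.40239044] 502
side pur 272.2 140.1 [536. 317.  20.]
  red [271.1462766  124.70212766] 376
side blu 293.2 321.2 [ 551. -207.   20.]
side jar 261.0 240.4 [505. -23.  20.]
```

View pics/crop1.png

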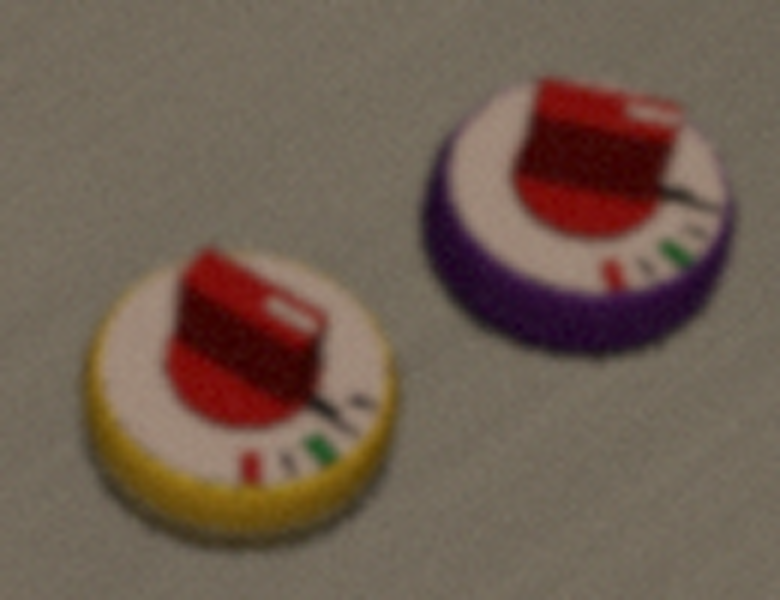

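The left, yellow-rimmed timer is confirmed as the target. Its pointer nose sits just short of the 0.3 tick, and the green and red marks follow clockwise. The blade top runs from scene pixel (312,154) to (333,166).

```bash
cat > t.py <<'E'
from h import *
from scipy.spatial.transform import Rotation as Ro
def plan(p,ang):   # p: TCP target, ang: world heading of blade; tool x perpendicular
    o=robot.get_obs(); R=Ro.from_rotvec(o['eef_rot']); 
    print('shift cm',(R.inv().apply(np.array(p)-o['tcp_pos'])/10).round(2),'tool z',R.apply([0,0,1]).round(3), 'j7',round(float(o['joints'][6]),2))
    x=R.apply([1,0,0]); h=np.arctan2(x[1],x[0])
    for s in(1,-1):
        t=ang+s*np.pi/2; dd=-(t-h); dd=(dd+np.pi)%(2*np.pi)-np.pi; print('rot tool z deg',np.degrees(dd).round(1))
E
python3 - <<'E'
from t import *
d=grab('scene')
a=onplane(d,280+194/6,110+266/6,75);b=onplane(d,280+320/6,110+335/6,75)
print(a,b,np.linalg.norm(a-b)); v=b-a; ang=np.arctan2(v[1],v[0]); print(ang)
c=(a+b)/2;c[2]=200; print(c); plan(c,ang); print(robot.get_obs()['joints'])
E
```

```text
[502.30083318 185.93249656  75.        ] [548.53083788 199.48019462  75.        ] 48.17419908293395
0.28506841871691596
[525.41583553 192.70634559 200.        ]
shift cm [-62.49 -55.91   3.95] tool z [-0.     0.001 -1.   ] j7 -0.04
rot tool z deg -173.7
rot tool z deg 6.3
[ 1.14848911  0.61526883 -0.0126071   1.42385099  0.0081077   1.10338899
 -0.04039869]
```

Request:
step_arm(series=[{"claw": 0,"translation": [-3.9,-3.5,0],"rot": [0,0,-10]},{"claw": 0,"translation": [-7.8,-7,0],"rot": [0,0,-20]},{"claw": 0,"translation": [-11.7,-10.5,0],"rot": [0,0,-30]},{"claw": 0,"translation": [-15.6,-14,0],"rot": [0,0,-40]},{"claw": 0,"translation": [-19.5,-17.5,0],"rot": [0,0,-50]},{"claw": 0,"translation": [-23.4,-21,0],"rot": [0,0,-60]},{"claw": 0,"translation": [-27.3,-24.5,0],"rot": [0,0,-70]},{"claw": 0,"translation": [-31.2,-28,0],"rot": [0,0,-80]}])

```text
time: 1.3
tcp_pos: [389.2, -202.5, 239.7]
eef_rot: [3.121, 0.355, 0.001]
wrist_force: [0.7, -0.1, -0.4]
gripper_width: 85.7
```

```bash
python3 -c "
from t import *
plan([525.4,192.7,200],.285);print(robot.get_obs()['joints'],robot.get_obs()['tcp_pos'])"
```

```text
shift cm [ 22.15 -35.45   3.95] tool z [ 0.001 -0.001 -1.   ] j7 0.45
rot tool z deg -93.3
rot tool z deg 86.7
[ 0.78238015  0.31902747 -0.46171218  1.98923735  0.18392967  0.87206936
  0.44869558] [ 389.16266112 -202.45493414  239.68342379]
```

Request:
step_arm(series=[{"claw": 0,"translation": [2.8,-4.4,0.5],"rot": [0,0,-10.5]},{"claw": 0,"translation": [5.5,-8.9,1],"rot": [0,0,-21]},{"claw": 0,"translation": [8.3,-13.3,1.5],"rot": [0,0,-31.5]},{"claw": 0,"translation": [11.1,-17.7,2],"rot": [0,0,-42]},{"claw": 0,"translation": [13.8,-22.2,2.5],"rot": [0,0,-52.5]},{"claw": 0,"translation": [16.6,-26.6,3],"rot": [0,0,-63]},{"claw": 0,"translation": [19.4,-31,3.5],"rot": [0,0,-73.5]},{"claw": 0,"translation": [22.1,-35.4,4],"rot": [0,0,-84]}])

```text
time: 2.3
tcp_pos: [527.4, 191.2, 199.2]
eef_rot: [2.082, 2.352, 0.0]
wrist_force: [-0.4, 0.6, -0.6]
gripper_width: 85.7
```

```bash
python3 -c "
from t import *
plan([525.4,192.7,200],.285);print(robot.get_obs()['joints'],robot.get_obs()['tcp_pos'])
d=grab('wrist','w1.png')
for z in(75,35):
  for n,p in(('axis',[525.4,192.7,z]),):
    E=np.array(d['extrinsics']);c=E[:3,:3]@p+E[:3,3];t=np.arccos(c[2]/np.linalg.norm(c));f=210/np.tan(np.radians(d['fov_y'])/2)
    print(z,np.array([d['cx'],d['cy']])+f*t*c[:2]/np.hypot(*c[:2]))
"
```

```text
shift cm [ 0.17 -0.18 -0.08] tool z [ 0.001 -0.    -1.   ] j7 0.8
rot tool z deg -9.4
rot tool z deg 170.6
[ 0.10965154  0.63782621 -0.81082593  1.72390176  0.53394591  1.01463542
  0.79779998] [527.38840193 191.19593276 199.17619792]
75 [277.32002513 200.8853463 ]
35 [277.06997418 188.33983101]
```

View pics/w1.png

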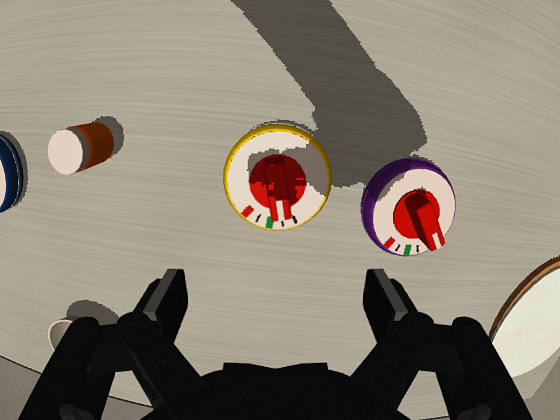

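The wrist view shows the yellow timer centred at (277,177), with its blade pointing down to the nose at about (280,222). The green mark is at (269,222) and the red at (247,211). The purple look-alike is at (408,205) and the jar at (85,148).

```bash
python3 - <<'E'
from t import *
d=grab('wrist')
im=cv2.cvtColor(d['img'],cv2.COLOR_RGB2BGR)
cv2.imwrite('pics/crop2.png',cv2.resize(im[170:235,240:320],None,fx=9,fy=9,interpolation=2))
h=cv2.cvtColor(d['img'],cv2.COLOR_RGB2HSV)[110:245,210:340];H,S,V=cv2.split(h)
ys,xs=np.nonzero((H>18)&(H<34)&(S>130)); hull=cv2.convexHull(np.c_[xs+210,ys+110].astype(np.float32))
P=np.array([onplane(d,u,v,30,True)[:2] for u,v in hull[:,0]]).astype(np.float32)
print('rim z30',cv2.fitEllipse(P))
m=(((H<6)|(H>174))&(S>150)); m[95:]=m[95:]  
N,L,st,ce=cv2.connectedComponentsWithStats(m.astype(np.uint8)); i=1+st[1:,4].argmax()
ys,xs=np.nonzero(L==i); hull=cv2.convexHull(np.c_[xs+210,ys+110].astype(np.float32))
print('red hull',hull[:,0].tolist())
E
```

```text
rim z30 ((517.277099609375, 191.97105407714844), (105.17219543457031, 106.12033081054688), 78.48421478271484)
red hull [[294.0, 183.0], [292.0, 191.0], [278.0, 215.0], [277.0, 216.0], [273.0, 217.0], [265.0, 218.0], [262.0, 218.0], [260.0, 217.0], [243.0, 195.0], [239.0, 188.0], [238.0, 181.0], [238.0, 177.0], [240.0, 169.0], [243.0, 164.0], [249.0, 158.0], [252.0, 156.0], [254.0, 155.0], [260.0, 153.0], [273.0, 153.0], [278.0, 155.0], [282.0, 157.0], [290.0, 165.0], [293.0, 171.0], [294.0, 177.0]]
```

View pics/crop2.png

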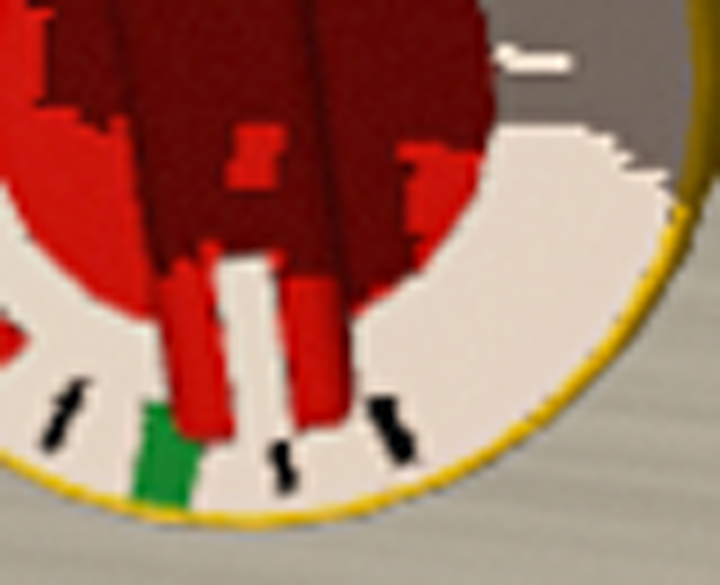

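```bash
python3 - <<'E'
from t import *
s=grab('scene'); d=grab('wrist'); 
im=cv2.cvtColor(d['img'],cv2.COLOR_RGB2BGR)
h=cv2.cvtColor(d['img'],cv2.COLOR_RGB2HSV)[110:245,210:340];H,S,V=cv2.split(h)
ys,xs=np.nonzero((H>18)&(H<34)&(S>130)); print('rim px',xs.min()+210,xs.max()+210,ys.min()+110,ys.max()+110)
w=cv2.cvtColor(cv2.imread('pics/w1.png'),cv2.COLOR_BGR2HSV)[110:245,210:340];H,S,V=cv2.split(w)
ys,xs=np.nonzero((H>18)&(H<34)&(S>130)); print('w1 rim px',xs.min()+210,xs.max()+210,ys.min()+110,ys.max()+110)
tip=(240+274/9,170+432/9); print(cross(ray(s,280+320/6,110+335/6),ray(d,*tip,True)))
a=onplane(d,240+212/9,170,75,True);b=onplane(d,*tip,75,True);v=b-a;ang=np.arctan2(v[1],v[0])
print('tip',b,'ang',ang,'axis',b-25*np.array([np.cos(ang),np.sin(ang),0]))
print('rim axis via ellipse z35 approx'); 
o=robot.get_obs();print(o['tcp_pos'],o['eef_rot'],np.abs(o['joint_vel']).max())
for z in(61,): plan([519,192,54],ang)
E
```

```text
rim px 220 329 125 231
w1 rim px 223 331 124 230
(array([544.52195795, 196.0371657 ,  71.64297286]), np.float64(11.361388973875261))
tip [539.82351848 191.22589722  75.        ] ang 0.25129538341398977 axis [515.60874033 185.00942561  75.        ]
rim axis via ellipse z35 approx
[526.31378988 190.72447989 198.90488535] [-2.08663528e+00 -2.34755127e+00  1.03278101e-03] 0.03438232712386315
shift cm [ 0.21 -0.7  14.49] tool z [-0.001 -0.    -1.   ] j7 0.79
rot tool z deg -7.7
rot tool z deg 172.3
```

The rim sits at a different pixel position in the two wrist pictures because the arm was still settling. I'll do the small alignment, let the arm settle, then measure from one saved picture.

Request:
step_arm(series=[{"claw": 0,"translation": [0.1,-0.7,2],"rot": [0,0,-8]},{"claw": 0,"translation": [0.1,-0.7,2],"rot": [0,0,-8]},{"claw": 0,"translation": [0.1,-0.7,2],"rot": [0,0,-8]},{"claw": 0,"translation": [0.1,-0.7,2],"rot": [0,0,-8]},{"claw": 0,"translation": [0.1,-0.7,2],"rot": [0,0,-8]},{"claw": 0,"translation": [0.1,-0.7,2],"rot": [0,0,-8]}])

```text
time: 3.25
tcp_pos: [519.6, 190.2, 179.6]
eef_rot: [1.92, 2.486, 0.001]
wrist_force: [0.2, 0.2, -0.6]
gripper_width: 85.5
```

```bash
python3 - <<'E'
from t import *
import pickle
s=grab('scene'); d=grab('wrist'); pickle.dump((s,d),open('sd.pkl','wb'))
o=robot.get_obs();print(o['tcp_pos'],o['eef_rot'],np.abs(o['joint_vel']).max())
im=cv2.cvtColor(d['img'],cv2.COLOR_RGB2BGR)
h=cv2.cvtColor(d['img'],cv2.COLOR_RGB2HSV)[100:255,200:350];H,S,V=cv2.split(h)
ys,xs=np.nonzero((H>18)&(H<34)&(S>130)); print('rim px',xs.min()+200,xs.max()+200,ys.min()+100,ys.max()+100)
hull=cv2.convexHull(np.c_[xs+200,ys+100].astype(np.float32))
for z in(20,35):
    P=np.array([onplane(d,u,v,z,True)[:2] for u,v in hull[:,0]]).astype(np.float32); print('rim',z,cv2.fitEllipse(P))
A=cv2.resize(im[145:245,235:325],None,fx=6,fy=6,interpolation=2)
cv2.imwrite('pics/crop3.png',cv2.convertScaleAbs(A,alpha=1.6))
E
```

```text
[519.51367365 190.23112471 179.45436123] [1.91959880e+00 2.48684174e+00 2.19237281e-04] 0.0021657319492736147
rim px 220 334 134 245
rim 20 ((519.8366088867188, 192.29824829101562), (108.66366577148438, 110.39971160888672), 105.03966522216797)
rim 35 ((515.7373046875, 191.1227569580078), (103.12834930419922, 104.77596282958984), 105.03961944580078)
```

View pics/crop3.png

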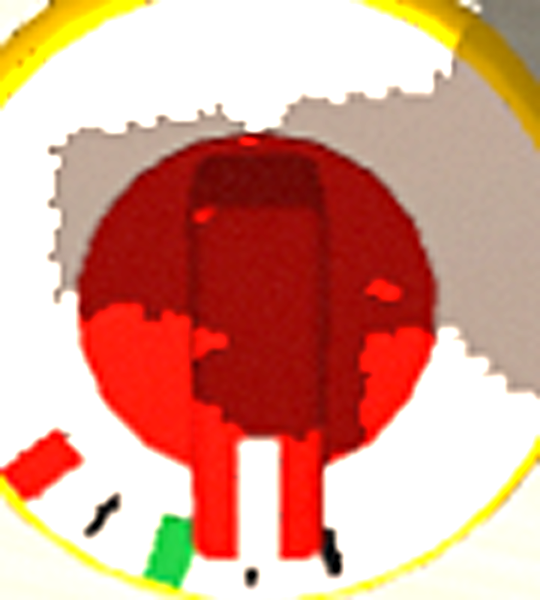

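The enlarged crop shows the blade top from (258,206) to (258,557) and the disc centred at (257,297). The zero tick is at (333,550), green at (170,550) and red at (42,465). The pointer is therefore at about 0.3 rad.

```bash
python3 - <<'E'
from t import *
import pickle
s,d=pickle.load(open('sd.pkl','rb'))
px=lambda x,y:(235+x/6,145+y/6)
a=onplane(d,*px(258.5,206),75,True);b=onplane(d,*px(258.5,557),75,True)
c=(a+b)/2; v=b-a;ang=np.arctan2(v[1],v[0]); print(a,b,np.linalg.norm(v),'c',c,ang)
print('disc c',onplane(d,*px(257,297),39,True))
print('tip tri',cross(ray(s,280+320/6,110+335/6),ray(d,*px(258.5,557),True)),'back tri',cross(ray(s,280+194/6,110+266/6),ray(d,*px(258.5,206),True)))
plan([c[0],c[1],54],ang)
E
```

```text
[494.71963087 186.07144064  75.        ] [541.31056054 198.44617655  75.        ] 48.20631511384959 c [518.0150957 192.2588086  75.       ] 0.25960998587420575
disc c [516.39998819 191.91835566  39.        ]
tip tri (array([545.00584431, 200.96737091,  68.91791545]), np.float64(3.996028539543094)) back tri (array([497.49954875, 188.21674964,  67.72462924]), np.float64(3.8705132119577272))
shift cm [ 0.23 -0.1  12.55] tool z [ 0.  0. -1.] j7 0.88
rot tool z deg -0.2
rot tool z deg 179.8
```

Request:
step_arm(series=[{"claw": 0,"translation": [0.2,-0.1,4],"rot": [0,0,0]},{"claw": 0,"translation": [0.2,-0.1,8],"rot": [0,0,0]},{"claw": 0,"translation": [0.2,-0.1,11],"rot": [0,0,0]},{"claw": 0,"translation": [0.2,-0.1,12.5],"rot": [0,0,0]},{"claw": 0,"translation": [0.2,-0.1,12.5],"rot": [0,0,0]},{"claw": 0,"translation": [0.2,-0.1,12.5],"rot": [0,0,0]}], force=30)

```text
time: 4.1
tcp_pos: [518.8, 192.6, 55.5]
eef_rot: [1.919, 2.486, 0.004]
wrist_force: [-0.5, -0.1, 0.1]
gripper_width: 85.4
```

Request:
step_arm(series=[{"claw": 100,"translation": [0,0,0],"rot": [0,0,0]},{"claw": 180,"translation": [0,0,0],"rot": [0,0,0]},{"claw": 255,"translation": [0,0,0],"rot": [0,0,0]},{"claw": 255,"translation": [0,0,0],"rot": [0,0,0]},{"claw": 255,"translation": [0,0,0],"rot": [0,0,0]},{"claw": 255,"translation": [0,0,0],"rot": [0,0,0]},{"claw": 255,"translation": [0,0,0],"rot": [0,0,0]},{"claw": 255,"translation": [0,0,0],"rot": [0,0,0]}], force=30)

```text
time: 5.1
tcp_pos: [518.1, 192.0, 54.6]
eef_rot: [1.919, 2.487, 0.0]
wrist_force: [-0.8, -0.1, 4.2]
gripper_width: 17.0
```

Request:
step_arm(series=[{"claw": 255,"translation": [0,0,0],"rot": [0,0,8]},{"claw": 255,"translation": [0,0,0],"rot": [0,0,16]},{"claw": 255,"translation": [0,0,0],"rot": [0,0,24]},{"claw": 255,"translation": [0,0,0],"rot": [0,0,32]},{"claw": 255,"translation": [0,0,0],"rot": [0,0,40]},{"claw": 255,"translation": [0,0,0],"rot": [0,0,48]},{"claw": 255,"translation": [0,0,0],"rot": [0,0,56]},{"claw": 255,"translation": [0,0,0],"rot": [0,0,63]}])

```text
time: 6.1
tcp_pos: [518.4, 193.2, 54.6]
eef_rot: [-2.936, -1.113, -0.003]
wrist_force: [-0.6, 1.6, 2.7]
gripper_width: 17.4
```

Request:
step_arm(series=[{"claw": 255,"translation": [0,0,0],"rot": [0,0,0]},{"claw": 255,"translation": [0,0,0],"rot": [0,0,0]},{"claw": 255,"translation": [0,0,0],"rot": [0,0,0]},{"claw": 255,"translation": [0,0,0],"rot": [0,0,0]}])

```text
time: 6.6
tcp_pos: [518.4, 193.1, 54.6]
eef_rot: [-2.934, -1.119, -0.003]
wrist_force: [0.1, 4.6, 2.9]
gripper_width: 17.8
```

```bash
python3 - <<'E'
from t import *
d=grab('wrist'); o=robot.get_obs(); print(o['wrist_force'],o['moment'],o['joints'])
im=cv2.cvtColor(d['img'],cv2.COLOR_RGB2BGR)
cv2.imwrite('pics/w4.png',cv2.convertScaleAbs(cv2.resize(im[160:420,130:430],None,fx=2.2,fy=2.2),alpha=1.6))
E
```

```text
[-0.24542165  4.62398165  2.42178635] [ 0.9760766  -0.11597934  0.04922594] [-0.14068589  0.74688472 -0.40226149  1.87759255  0.47891154  0.61090912
 -0.11611829]
```

View pics/w4.png

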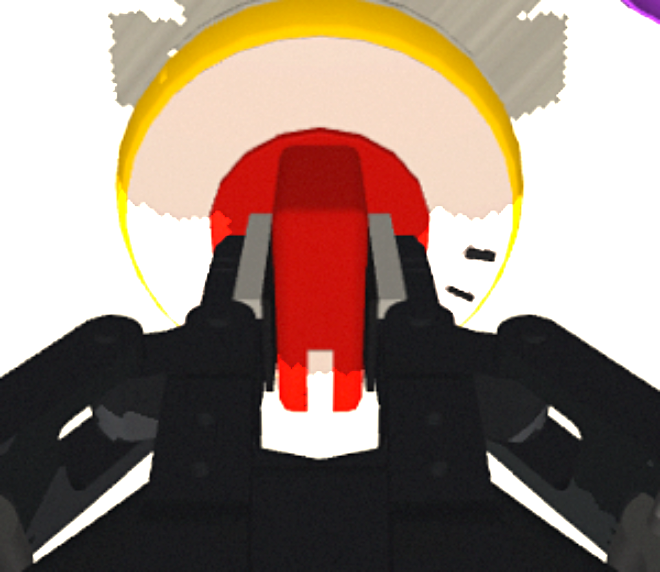

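The blade is still square between the pads, and the 0 and 0.3 ticks, at crop (480,255) and (460,293), are now well behind the pointer. The tool turned 63°, which puts the dial at about 1.39 rad. Next I turn back 45° to green.

Request:
step_arm(series=[{"claw": 255,"translation": [0,0,0],"rot": [0,0,-8]},{"claw": 255,"translation": [0,0,0],"rot": [0,0,-16]},{"claw": 255,"translation": [0,0,0],"rot": [0,0,-24]},{"claw": 255,"translation": [0,0,0],"rot": [0,0,-32]},{"claw": 255,"translation": [0,0,0],"rot": [0,0,-40]},{"claw": 255,"translation": [0,0,0],"rot": [0,0,-45]},{"claw": 255,"translation": [0,0,0],"rot": [0,0,-45]},{"claw": 255,"translation": [0,0,0],"rot": [0,0,-45]}])

```text
time: 7.65
tcp_pos: [518.0, 192.3, 54.6]
eef_rot: [-2.285, -2.156, -0.001]
wrist_force: [-0.3, 3.1, 6.0]
gripper_width: 17.7
```

Request:
step_arm(series=[{"claw": 180,"translation": [0,0,0],"rot": [0,0,0]},{"claw": 100,"translation": [0,0,0],"rot": [0,0,0]},{"claw": 0,"translation": [0,0,0],"rot": [0,0,0]},{"claw": 0,"translation": [0,0,0],"rot": [0,0,0]},{"claw": 0,"translation": [0,0,0],"rot": [0,0,0]},{"claw": 0,"translation": [0,0,0],"rot": [0,0,0]},{"claw": 0,"translation": [0,0,0],"rot": [0,0,0]},{"claw": 0,"translation": [0,0,0],"rot": [0,0,0]}])

```text
time: 8.65
tcp_pos: [518.0, 191.9, 54.4]
eef_rot: [-2.285, -2.156, -0.0]
wrist_force: [-0.7, 0.3, 0.3]
gripper_width: 85.6
```

Request:
step_arm(series=[{"claw": 0,"translation": [0,0,-4],"rot": [0,0,0]},{"claw": 0,"translation": [0,0,-8],"rot": [0,0,0]},{"claw": 0,"translation": [0,0,-12],"rot": [0,0,0]},{"claw": 0,"translation": [0,0,-12.5],"rot": [0,0,0]},{"claw": 0,"translation": [0,0,-12.5],"rot": [0,0,0]},{"claw": 0,"translation": [0,0,-12.5],"rot": [0,0,0]},{"claw": 0,"translation": [0,0,-12.5],"rot": [0,0,0]}])

```text
time: 9.52
tcp_pos: [517.4, 191.5, 178.1]
eef_rot: [-2.284, -2.156, 0.004]
wrist_force: [-0.5, -0.2, -0.1]
gripper_width: 85.1
```

```bash
python3 - <<'E'
from t import *
d=grab('wrist','w5.png'); o=robot.get_obs(); print(o['wrist_force'],o['time'],o['gripper_width'])
im=cv2.cvtColor(d['img'],cv2.COLOR_RGB2BGR)
cv2.imwrite('pics/crop5.png',cv2.convertScaleAbs(cv2.resize(im[130:260,210:345],None,fx=4.5,fy=4.5,interpolation=2),alpha=1.6))
E
```

```text
[-0.64552027  0.68392164  0.29415688] 9.575 85.44862726816127
```

View pics/crop5.png

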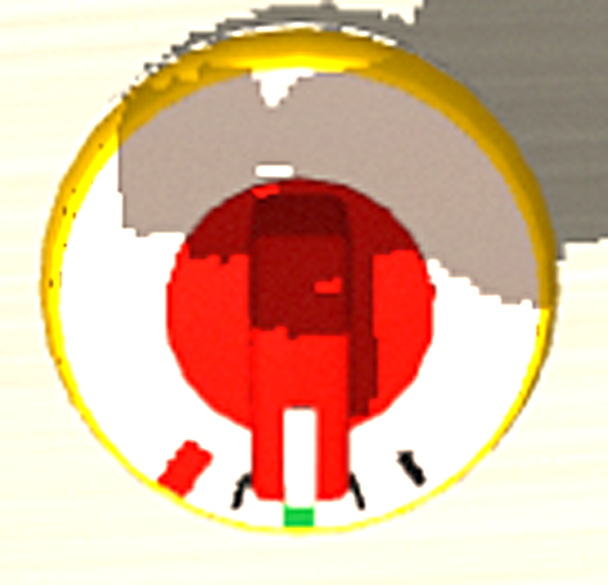

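The pointer is on the green mark: the stripe is at x=300 and green at (299,517), midway between the 0.3 and 0.9 ticks. The robot is clear of everything, so I'm handing in.

```bash
python3 -c "
from h import *
print(workorder.close_job(), robot.get_obs()['time'])"
```

```text
the job is handed in; nothing more can be done
the job is handed in; nothing more can be done
```

I set the yellow timer to the green 10-minute mark and handed the job in; `close_job()` reports no verdict. I gripped the red knob, turned it 63° clockwise to about 1.39 rad (past the red mark at 1.2), turned it back 45°, opened the gripper and rose 12.5 cm.

- **Final position:** the last wrist picture shows the pointer on green, at about 0.6 rad and midway between the 0.3 and 0.9 ticks. The wrist force was about 1 N (sensor noise), the gripper was open, and the clock read about 9.6 s of the 35 s allowed.
- **Peak angle:** I took the 1.39 rad from the tool rotation. The knob stayed square in the pads at the peak, and the final pointer position agrees with it.
- **Blue timer and jar:** the low part of the move stayed over the yellow timer, and no contact force showed up. I did not measure their positions again at the end.
- **Disagreements:** the two-view height of the blade top came out at about 68–69 mm, against 75 mm in the text. The scene and wrist camera rays missed each other by about 4 mm. One early two-view check missed by 11 mm because I paired pixels from one picture with the camera pose of another while the arm was settling. I threw it out and measured again with the arm still.

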